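# Put the eye-examination things back into their fitted holders

### The arm

A 6-joint arm with a two-finger parallel gripper is mounted at the origin on a cart in front of the work surface, level with it; the furniture and walls round the work are solid. World frame = base frame: x ahead of the robot, y to its left, z up, the work surface at z = 0. Lengths are in m, angles in rad, forces in N, time in s.
With the tool pointing down it reaches from about 0.275 to 0.825 m from the base axis. Payload 5.2 kg.
Tool frame: the origin (TCP) lies midway between the tips of the shut fingers; the grasp point (between the pads) lies 19 mm behind it; z points along the fingers, y is the line along which they close (so a half turn about z gives the same grasp; the last joint's range is limited). The gripper opens to 93 mm and grips with 3 to 60 N. Pads are 15 mm wide; open, the fingers measure 128 mm over their backs; the gripper's body (75 mm by 188 mm) begins 65 mm behind the grasp point.
Start: joints at [-1.391, 0.259, 1.535, -0, 1.348, -0.203], TCP at [0.205, -0.51, 0.219] pointing down, gripper open.
Joint ranges: [-3.14, 3.14], [-0.91, 2.08], [0.19, 2.58], [-1.22, 4.36], [0.22, 2.71], [-3.12, 3.12]. Speed limits (rad/s): [2.57, 2.57, 3.14, 3.14, 3.14, 3.14].

### API

Orientations are given as a 3x3 rotation matrix whose columns are the frame's x, y, z axes.
In Python, from workcell import manip gives the robot as it stands.
- The arm moves only by the tool arm_command, never from a script. Its argument "rows" is one flat list of numbers, 7 for each row, row after row: the shift along the tool's x, y, z in cm, then the turn, a rotation vector about the tool's x, y, z in degrees, then the finger opening in cm, from 0 to 9.3. In form: [tx, ty, tz, rx, ry, rz, jaw, tx, ty, tz, rx, ry, rz, jaw, ...]. A call has 1 to 10 rows; each row is the pose to reach, as a shift and turn from the pose commanded when the call began, along the tool's axes at that moment; what a row does not reach only later rows make up. A row lasts 1/12 s, in which the tool goes at most 41.7 mm and 7.16 degrees, less where a joint would pass 70% of its speed; a pose out of reach is approached as far as the arm can. A call with a gripper value outside its range is refused whole. The fingers move at their own pace and stop on an object; the grip force is fixed at half the most. Time passes only in rows, so rows that repeat a pose let the fingers close. It gives the time, the measured TCP pose, the force, the opening and the grip force at its end, in the units of the state.
- manip.get_state(): the state, without advancing time (a new reading comes with each control period).
- manip.read_camera(name): name is "scene" or "top" or "wrist"; returns a dict with "img" (480x640x3 uint8, red, green, blue), "range_z" (480x640 float32, m along the optical axis (not along the pixel's ray), 0 where there is no reading), "fx", "fy", "cx", "cy" (pixels), "k1" (the pictures are not rectified: a ray, as slopes to the right and down, at radius r is drawn at 1 + k1 r^2 times it, then the intrinsics apply), "world_from_camera" (4x4, takes a point from camera to world coordinates). Camera axes: x right, y up, looking along -z (the intrinsics and any distortion apply to the point x, -y, -z); pixel columns grow to the right and rows downward; lengths in m; the calibration is good to about 2 mm. A picture is of the moment at which its call begins.
- manip.sign_off(): hands the job in; it is judged then, once.
The state is a dict: "time": time; "joint_positions": joint angles; "qvel": joint speeds; "joint_torque": joint torques, N m; "eef_pos": TCP position; "orientation": TCP orientation; "ft_force": force on the tool from outside, world axes, zero at the start; "torque": the same for the moment, N m; "opening": opening from 0.0 (shut) to 1.0 (fully open); "grasp_force": force on a finger pad.
Only numpy, scipy, OpenCV 4.12 (cv2) and the standard library are available. Lean on these libraries where they do the work, as an engineer would, in place of code of your own. Each camera call takes 0.05 s, during which the arm holds its last target. There are 200 camera calls.

### The job

Make the desk ready for the next patient by putting the four examination things in front into the white holders behind them: stand the large gel bottle and the small drop bottle upright, each in the round cup of its own size, lay the penlight centred across the two forks of its rest, and lay the little carton of test strips flat in the rectangular tray with four corner brackets. Leave the flat round tin and the short black magnifier standing where they are.

Things in the scene. Friction and masses are not known exactly. Their poses are not given: they have to be found in the camera images.
- gel_bottle: The larger, squat white bottle with a white flip cap, standing upright, 85 mm tall: round body 44 mm across up to 56 mm, then shoulder and cap, at most 27 mm across. About 75 g. Origin: centre of its underside; z up.
- drop_bottle: The smaller, slim drop bottle with a pointed cap, standing upright, 68 mm tall: round body 27 mm across up to 45 mm, above that the cap, about 16 mm across. About 20 g. Origin: centre of its underside; z up.
- penlight: Pocket examination light lying on the desk, a slim white rod 14 mm wide, 15 mm high, 120 mm long. About 35 g. Origin: underside, at mid-length and mid-width; y along its length, x across it, z up.
- strip_box: Small closed carton of test strips lying flat, 30 mm (x) by 66 mm (y), 22 mm high. About 30 g. Origin: centre of its underside; z up.
- gel_cup: The larger of two white round open cups, for the gel bottle, fixed to the desk. Foot 80 mm across, 3.5 mm thick; wall 60 mm across outside, flaring to 68 mm at the rim, 22 mm above the desk; inside 54 mm across at the bottom, 62 mm at the mouth; dark inner floor 4 mm above the desk. Origin: on the cup's axis, at desk level; z up.
- drop_cup: The smaller of two white round open cups, for the drop bottle, fixed to the desk. Foot 63 mm across, 3.5 mm thick; wall 43 mm across outside, flaring to 51 mm at the rim, 20 mm above the desk; inside 37 mm across at the bottom, 45 mm at the mouth; dark inner floor 4 mm above the desk. Origin: on the cup's axis, at desk level; z up.
- penlight_rest: White rest for the penlight, fixed: foot plate 50 (x) by 104 mm (y), 4 mm thick, and two forks at y = -38 and +38 mm, each 12 mm thick. Fork floors 24 mm above the desk; prongs lean outward, 23 mm apart at the floor, 41 mm at the tips, 38 mm above the desk. Between the forks (64 mm) only the foot plate, so room for fingers. Penlight lies along y. Origin: middle, at desk level; z up.
- strip_tray: White rectangular tray for the carton, fixed: base plate 54 (x) by 90 mm (y); floor 4 mm above the desk; walls to 16 mm above the desk, leaning outward: inside 41 by 77 mm at the floor, 47 by 83 mm on top. The long sides (x = -22 and +22 mm) are open for 46 mm in the middle, for fingers. The carton's long side lies along y, either way round. Origin: middle, at desk level; z up.
- lens_tin: Bystander: flat round tin with a cream lid, 40 mm across, 18 mm high, loose, among the things in front. To be left where it is. Origin: centre of its underside.
- loupe: Bystander: short black round stand magnifier, 36 mm across, 26 mm high, loose, among the things in front. To be left where it is. Origin: centre of its underside.

How it is judged:
At the end, for the whole second after the job is handed in: Bottles upright on their own cups' floors, within 9 mm of the axis; penlight on both forks, within 10 mm across, 18 mm along, 0.2 rad; carton flat on the tray floor, within 10 mm across, 11 mm along, 0.3 rad; all released and at rest; tin and magnifier within 20 mm of where they stood (horizontal distance between gel_bottle and gel_cup below 0.009 m and z of gel_bottle in the frame of gel_cup between 0 and 0.008 m and angle between each of gel_bottle, drop_bottle's own z axis and vertical below 0.15 rad and horizontal distance between drop_bottle and drop_cup below 0.009 m and z of drop_bottle in the frame of drop_cup between 0 and 0.008 m and x of penlight in the frame of penlight_rest between -0.01 and 0.01 m and y of penlight in the frame of penlight_rest between -0.018 and 0.018 m and z of penlight in the frame of penlight_rest between 0.02 and 0.029 m and angle between the y axis of penlight and the y axis of penlight_rest, either way round below 0.2 rad and x of strip_box in the frame of strip_tray between -0.01 and 0.01 m and y of strip_box in the frame of strip_tray between -0.011 and 0.011 m and z of strip_box in the frame of strip_tray between 0 and 0.008 m and angle between the y axis of strip_box and the y axis of strip_tray, either way round below 0.3 rad and angle between strip_box's own z axis and vertical below 0.12 rad and linear speed of each of gel_bottle, drop_bottle, penlight, strip_box below 0.02 m/s and distance of each of lens_tin, loupe from where it was at the start of the episode below 0.02 m); the robot touches nothing.
It fails at once if the round tin or the magnifier is moved more than 20 mm (distance of any of lens_tin, loupe from where it was at the start of the episode above 0.02 m).
It also fails if it takes over 99 s, if anything falls off the work surface, if the arm or the gripper's body presses on something with over 40 N, if the wrist force passes 120 N, or if a joint passes its speed limit or range.

## Working session

There is one attempt and no reset: what is moved stays moved. The work goes in short steps, Python scripts to look and compute and a tool call to move; the robot and the scene stay as the last step left them, time stands still between calls to the robot, and variables do not carry over. Pictures are saved under pics/ and viewed, at most 14 in all, crops included, and the job is handed in when it is done.

Besides the shell and the picture viewer there is one more tool, called after "Emit:" as name(argument=value, ...) on one line, values as JSON. arm_command: Moves the arm, as the interface text tells. Its arguments: {"type":"object","properties":{"rows":{"type":"array","items":{"type":"number"}}},"required":["rows"]}

```bash
mkdir -p pics
cat > h.py <<'E'
import numpy as np, cv2
from workcell import manip
def cam(n,name=None):
    c=manip.read_camera(n)
    if name: cv2.imwrite('pics/'+name,c['img'][...,::-1])
    return c
def world(c):
    "world xyz for every pixel"
    v,u=np.mgrid[0:480,0:640].astype(float)
    K=np.array([[c['fx'],0,c['cx']],[0,c['fy'],c['cy']],[0,0,1]])
    p=cv2.undistortPoints(np.stack([u,v],-1).reshape(-1,1,2),K,np.array([c['k1'],0,0,0.])).reshape(480,640,2)
    z=c['range_z']; P=np.stack([p[...,0]*z,-p[...,1]*z,-z],-1)
    T=c['world_from_camera']; W=P@T[:3,:3].T+T[:3,3]; W[z==0]=np.nan
    return W
E
python3 - <<'E'
from h import *
np.set_printoptions(precision=3,suppress=True)
s=manip.get_state();print(s['time'],s['eef_pos'],s['orientation'],s['opening'])
for n in('top','scene'):
    c=cam(n,n+'0.png');W=world(c);np.savez('/tmp/'+n,W=W,img=c['img']);print(n,c['world_from_camera'],c['fx'],c['k1'],np.nanmin(W,(0,1)),np.nanmax(W,(0,1)))
E
```

```text
0.0 [ 0.205 -0.51   0.218] [[ 0.928  0.374 -0.   ]
 [ 0.374 -0.928  0.002]
 [ 0.    -0.002 -1.   ]] 1.002054609954865
top [[-0.016  0.984 -0.179  0.356]
 [-1.    -0.015  0.007  0.101]
 [ 0.005  0.179  0.984  1.039]
 [ 0.     0.     0.     1.   ]] 469.09434978905716 -0.12205195914472852 [-0.279 -0.832 -0.767] [1.125 1.384 0.794]
scene [[-0.526  0.45  -0.722 -0.267]
 [-0.851 -0.27   0.451  0.63 ]
 [ 0.008  0.851  0.524  0.628]
 [ 0.     0.     0.     1.   ]] 609.0879419703705 0.07247284866321341 [-0.067 -0.762 -0.764] [1.136 0.757 0.496]
```

View pics/top0.png

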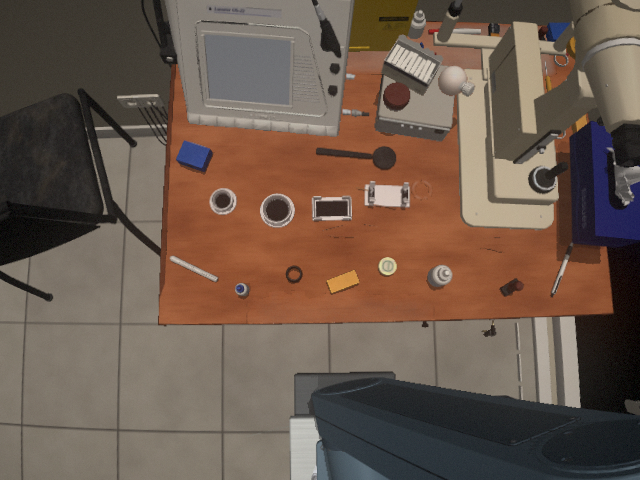

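View pics/scene0.png

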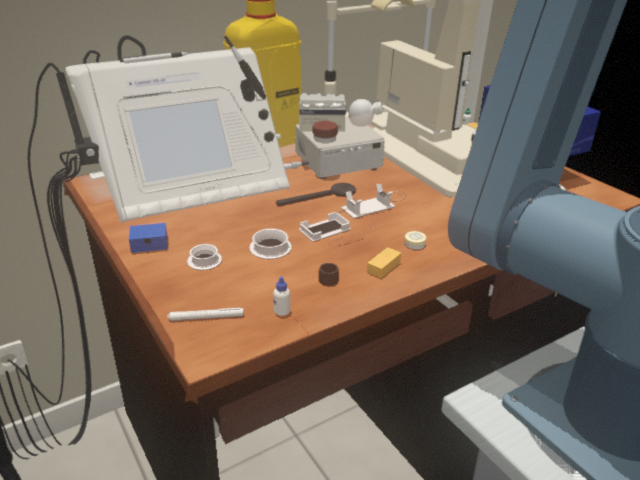

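The top view shows, in front: penlight (193,269), drop bottle (242,289), magnifier (294,274), carton (342,282), tin (388,267) and gel bottle (440,276). The holders are drop cup (223,201), gel cup (277,210), tray (332,208) and rest (388,194). The scene view agrees. Next I measure them.

Run:
```python
from h import *
np.set_printoptions(precision=4,suppress=True)
d=np.load('/tmp/top.npz');W=d['W'];img=d['img']
desk=W[235:250,200:450].reshape(-1,3);print('desk z',np.nanmedian(desk[:,2]),np.nanstd(desk[:,2]))
# desk-plane coords of whole grid; per object box
B=dict(pen=(165,250,222,288),drop=(230,278,254,302),loupe=(282,262,306,287),box=(322,266,364,298),tin=(375,254,400,280),gel=(424,260,458,292),dcup=(206,184,240,218),gcup=(256,190,298,231),tray=(308,192,356,226),rest=(360,176,416,212))
for k,(a,b,c,e) in B.items():
    P=W[b:e,a:c].reshape(-1,3); m=P[:,2]>(0.008 if k not in('tray','dcup','gcup','rest') else .0025)
    Q=P[m]; (cx,cy),(w,h),an=cv2.minAreaRect((Q[:,:2]*1000).astype(np.float32))
    t=Q[Q[:,2]>np.percentile(Q[:,2],97)-.004]
    print(k,m.sum(),'rect',np.array([cx,cy,w,h,an]),'zmax',np.percentile(Q[:,2],98),'top mean',t.mean(0))
```

```text
desk z -0.0006249195388444706 0.00194540664247724
pen 269 rect [471.612  369.8814 117.3775  12.706   64.6997] zmax 0.01634551626519572 top mean [0.4719 0.3701 0.0137]
drop 150 rect [422.9796 258.4237  25.4222  25.8776  85.3701] zmax 0.06815439927068075 top mean [0.4238 0.2594 0.0673]
loupe 105 rect [456.3046 146.767   33.0077  32.7269  89.5838] zmax 0.028263309660866015 top mean [0.4567 0.1461 0.0259]
box 436 rect [438.6717  39.8433  30.6976  66.2478  20.011 ] zmax 0.025359934497907077 top mean [0.438  0.04   0.0228]
tin 269 rect [470.3711 -59.4199  38.1594  39.7078  89.0645] zmax 0.021173515658228996 top mean [ 0.4708 -0.0599  0.0186]
gel 415 rect [ 445.2036 -169.9674   42.3847   43.5152   87.651 ] zmax 0.08336541747635563 top mean [ 0.4469 -0.1708  0.0828]
dcup 477 rect [627.4597 310.3578  80.5676  74.7288   0.8604] zmax 0.021895986796958714 top mean [0.6259 0.3098 0.02  ]
gcup 782 rect [601.2387 184.8208  92.5891  90.3904  87.5067] zmax 0.02322062295656411 top mean [0.605  0.1854 0.0212]
tray 715 rect [604.7661  60.4943 106.4481  77.0818  88.9605] zmax 0.017596013136575217 top mean [0.609  0.0591 0.0158]
rest 798 rect [637.2336 -68.5703 125.6653  80.176   88.8859] zmax 0.036647799838122094 top mean [ 0.6366 -0.0658  0.0355]
```

Run:
```python
from h import *
np.set_printoptions(precision=4,suppress=True)
W=np.load('/tmp/top.npz')['W']
def pts(b,lo):
    P=W[b[1]:b[3],b[0]:b[2]].reshape(-1,3);return P[P[:,2]>lo]
for k,b,lo in(('dcup',(206,184,240,218),.012),('gcup',(256,190,298,231),.012),('tray',(308,192,356,226),.009),('rest',(360,176,416,212),.029),('rest',(360,176,416,212),.018)):
    Q=pts(b,lo);print(k,len(Q),'circ',cv2.minEnclosingCircle((Q[:,:2]*1000).astype(np.float32)),'rect',cv2.minAreaRect((Q[:,:2]*1000).astype(np.float32)))
```

```text
dcup 149 circ ((627.5181884765625, 308.79095458984375), 24.836097717285156) rect ((627.0078125, 308.7572021484375), (46.73371887207031, 47.127845764160156), 27.450183868408203)
gcup 246 circ ((603.8346557617188, 184.58087158203125), 33.764564514160156) rect ((603.7141723632812, 183.95230102539062), (65.22766876220703, 65.1984634399414), 42.93526077270508)
tray 156 circ ((605.43798828125, 60.069393157958984), 49.185813903808594) rect ((605.5059814453125, 60.42134475708008), (88.14885711669922, 52.06427001953125), 89.69263458251953)
rest 76 circ ((634.918701171875, -66.93489837646484), 47.632930755615234) rect ((634.9481811523438, -67.18556213378906), (85.65328216552734, 44.74309539794922), 87.14443969726562)
rest 232 circ ((634.918701171875, -66.93489837646484), 47.632930755615234) rect ((634.111328125, -67.0572509765625), (87.03015899658203, 44.77644729614258), 85.97319793701172)
```

Emit:
arm_command(rows=[35, -22.5, 5, 0, 0, 22, 9.3, 35, -22.5, 5, 0, 0, 22, 9.3, 35, -22.5, 5, 0, 0, 22, 9.3, 35, -22.5, 5, 0, 0, 22, 9.3, 35, -22.5, 5, 0, 0, 22, 9.3, 35, -22.5, 5, 0, 0, 22, 9.3, 35, -22.5, 5, 0, 0, 22, 9.3, 35, -22.5, 5, 0, 0, 22, 9.3, 35, -22.5, 5, 0, 0, 22, 9.3, 35, -22.5, 5, 0, 0, 22, 9.3])

```text
time: 0.93
eef_pos: [0.4434, -0.1733, 0.169]
orientation: [[1.0, -0.001, -0.0], [-0.001, -1.0, 0.0], [-0.0, -0.0, -1.0]]
ft_force: [-0.1, -1.0, 0.3]
opening: 1.001
grasp_force: 0.0
```

Run:
```python
from h import *
np.set_printoptions(precision=4,suppress=True)
c=cam('wrist','w1.png');W=world(c);g=np.where((W[...,2]>.075)&(W[...,2]<.095)&(abs(W[...,0]-.445)<.04)&(abs(W[...,1]+.17)<.04))
Q=W[g];print(len(Q),Q.mean(0) if len(Q) else '')
Q=W[(W[...,2]>.01)&(W[...,2]<.055)&(abs(W[...,0]-.445)<.035)&(abs(W[...,1]+.17)<.035)]
print(len(Q),Q.min(0),Q.max(0)); print(manip.get_state()['eef_pos'],c['world_from_camera'])
```

```text
460 [ 0.4508 -0.1724  0.0824]
1621 [ 0.4274 -0.1937  0.0105] [ 0.4705 -0.1505  0.055 ]
[ 0.4463 -0.1667  0.1681] [[-0.0011  0.9646  0.2635  0.5168]
 [-1.     -0.0013  0.0004 -0.1729]
 [ 0.0007 -0.2635  0.9646  0.3362]
 [ 0.      0.      0.      1.    ]]
```

View pics/w1.png

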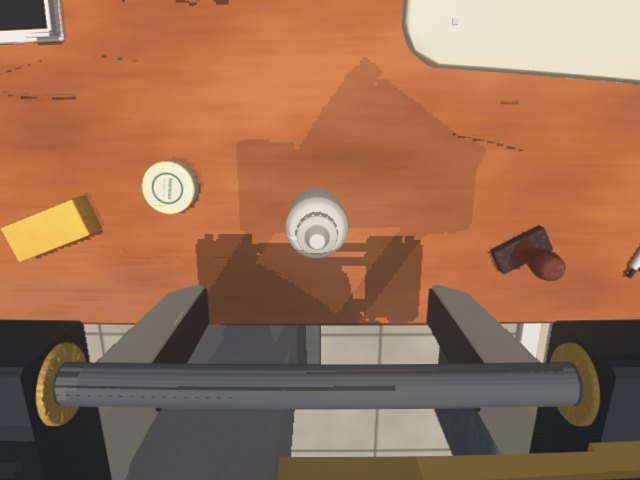

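The wrist view shows the gel bottle at (317,225), centred between the fingers. Top and wrist positions agree to about 3 mm. I descend and grip.

Emit:
arm_command(rows=[0.1, 0.4, 5, 0, 0, 0, 9.3, 0.1, 0.4, 9, 0, 0, 0, 9.3, 0.1, 0.4, 13, 0, 0, 0, 9.3, 0.1, 0.4, 14.5, 0, 0, 0, 9.3, 0.1, 0.4, 14.5, 0, 0, 0, 9.3, 0.1, 0.4, 14.5, 0, 0, 0, 3, 0.1, 0.4, 14.5, 0, 0, 0, 3, 0.1, 0.4, 14.5, 0, 0, 0, 3, 0.1, 0.4, 14.5, 0, 0, 0, 3, 0.1, 0.4, 14.5, 0, 0, 0, 3])

```text
time: 1.82
eef_pos: [0.4447, -0.1801, 0.0258]
orientation: [[1.0, -0.001, 0.003], [-0.001, -1.0, -0.002], [0.003, 0.002, -1.0]]
ft_force: [-0.5, -0.1, 0.1]
opening: 0.692
grasp_force: 0.0
```

Emit:
arm_command(rows=[0, 0, 0, 0, 0, 0, 3, 0, 0, 0, 0, 0, 0, 3, 0, 0, 0, 0, 0, 0, 3, 0, 0, 0, 0, 0, 0, 3, 0, 0, 0, 0, 0, 0, 3, 0, 0, 0, 0, 0, 0, 3])

```text
time: 2.32
eef_pos: [0.4439, -0.1793, 0.0246]
orientation: [[1.0, -0.001, 0.0], [-0.001, -1.0, 0.0], [0.0, -0.0, -1.0]]
ft_force: [1.0, 2.0, 5.1]
opening: 0.458
grasp_force: 30.0
```

Run:
```python
from h import *
for i in range(4):
    s=manip.get_state();print(s['eef_pos'],s['opening'],s['grasp_force'])
    manip.read_camera('wrist')
```

```text
[ 0.44394231 -0.17929718  0.02460863] 0.45790298673687624 29.989114771597087
[ 0.44398188 -0.17929015  0.02463317] 0.45925673435611125 29.989073895849288
[ 0.443981  -0.1793088  0.0246153] 0.4595280068397527 29.98926640721038
[ 0.4439642  -0.17933315  0.02463962] 0.45619451059991584 29.989050468429923
```

Emit:
arm_command(rows=[0, 0, -4, 0, 0, 0, 3, 0, 0, -8, 0, 0, 0, 3, 0, 0, -12, 0, 0, 0, 3, 0, 0, -15, 0, 0, 0, 3, 0, 0, -15, 0, 0, 0, 3, 0, 0, -15, 0, 0, 0, 3])

```text
time: 3.02
eef_pos: [0.4447, -0.1801, 0.1758]
orientation: [[1.0, -0.001, 0.003], [-0.001, -1.0, -0.003], [0.003, 0.003, -1.0]]
ft_force: [0.1, 0.4, -1.2]
opening: 0.458
grasp_force: 29.9
```

Run:
```python
from h import *
np.set_printoptions(precision=4,suppress=True)
s=manip.get_state();print(s['eef_pos'],s['opening'],s['grasp_force'],s['time'],s['qvel'])
for n in('wrist','top'):
    c=cam(n,n+'2.png');W=world(c)
    Q=W[(abs(W[...,0]-.444)<.03)&(abs(W[...,1]+.175)<.03)&(W[...,2]>.1)&(W[...,2]<.26)]
    if len(Q):
        z=np.percentile(Q[:,2],99);print(n,z,[Q[(Q[:,2]<a)&(Q[:,2]>a-.01)].mean(0) for a in(.24,.23,.15)])
s=manip.get_state();print(s['eef_pos'],s['qvel'])
```

```text
[ 0.4447 -0.1801  0.1758] 0.45767516562643346 29.92946828249842 3.0167 [-0.002   0.0402  0.0648  0.0007 -0.0128  0.0011]
wrist 0.2581130143544796 [array([ 0.4528, -0.1735,  0.2337]), array([ 0.4544, -0.1765,  0.2242]), array([nan, nan, nan])]
top 0.1974434829160805 [array([nan, nan, nan]), array([nan, nan, nan]), array([nan, nan, nan])]
[ 0.443  -0.1789  0.173 ] [-0.0003  0.0197  0.0149  0.0008  0.0036 -0.0001]<stdin>:8: RuntimeWarning: Mean of empty slice.
  ret = um.true_divide(
```

View pics/wrist2.png

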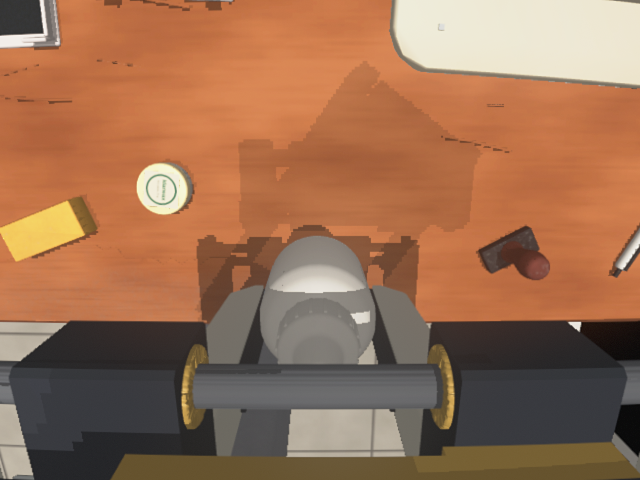

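The bottle is gripped centrally, at (317,300). I move to short of the gel cup for a close look.

Emit:
arm_command(rows=[8, -36.4, 0, 0, 0, 0, 3, 8, -36.4, 0, 0, 0, 0, 3, 8, -36.4, 0, 0, 0, 0, 3, 8, -36.4, 0, 0, 0, 0, 3, 8, -36.4, 0, 0, 0, 0, 3, 8, -36.4, 0, 0, 0, 0, 3, 8, -36.4, 0, 0, 0, 0, 3, 8, -36.4, 0, 0, 0, 0, 3, 8, -36.4, 0, 0, 0, 0, 3, 8, -36.4, 0, 0, 0, 0, 3])

```text
time: 3.95
eef_pos: [0.5235, 0.1908, 0.1716]
orientation: [[1.0, 0.004, -0.003], [0.004, -1.0, 0.002], [-0.003, -0.003, -1.0]]
ft_force: [-0.3, -0.3, -0.5]
opening: 0.456
grasp_force: 29.9
```

Emit:
arm_command(rows=[0, 0, 0, 0, 0, 0, 3, 0, 0, 0, 0, 0, 0, 3, 0, 0, 0, 0, 0, 0, 3])

```text
time: 4.2
eef_pos: [0.5234, 0.1832, 0.173]
orientation: [[1.0, -0.002, -0.003], [-0.002, -1.0, -0.001], [-0.003, 0.001, -1.0]]
ft_force: [-0.7, -0.7, -0.5]
opening: 0.457
grasp_force: 29.9
```

```bash
cat >> h.py <<'E'
def blob(W,x,y,r,lo,hi):
    "bounding circle and rectangle (mm) of the points near x,y between two heights"
    Q=W[(abs(W[...,0]-x)<r)&(abs(W[...,1]-y)<r)&(W[...,2]>lo)&(W[...,2]<hi)]
    q=(Q[:,:2]*1000).astype(np.float32); return len(q),cv2.minEnclosingCircle(q),cv2.minAreaRect(q)
E
python3 - <<'E'
from h import *
np.set_printoptions(precision=4,suppress=True)
c=cam('wrist','w3.png');W=world(c)
print(manip.get_state()['eef_pos'],c['world_from_camera'][:3,3])
for lo in(.012,.016):
    print(blob(W,.604,.1845,.045,lo,.03)); print(blob(W,.627,.309,.04,lo,.03)); print(blob(W,.606,.06,.06,lo-.003,.03))
E
```

```text
[0.5237 0.183  0.1734] [0.5972 0.1838 0.3401]
(2803, ((606.0004272460938, 183.93971252441406), 33.79328155517578), ((605.6694946289062, 183.92820739746094), (66.16022491455078, 67.10963439941406), 0.9332471489906311))
(1910, ((629.1609497070312, 308.3800354003906), 25.454700469970703), ((629.076171875, 308.0516357421875), (49.84400177001953, 49.93924331665039), 54.154598236083984))
(1721, ((607.6806640625, 60.00426483154297), 49.23644256591797), ((607.6610107421875, 59.785736083984375), (52.69211959838867, 89.6613540649414), 0.4155334532260895))
(2380, ((606.0004272460938, 183.93971252441406), 33.79328155517578), ((605.6694946289062, 183.92820739746094), (66.16022491455078, 67.10963439941406), 0.9332471489906311))
(1473, ((629.1609497070312, 308.3800354003906), 25.454700469970703), ((629.076171875, 308.0516357421875), (49.84400177001953, 49.93924331665039), 54.154598236083984))
(1309, ((607.6806640625, 60.00426483154297), 49.23644256591797), ((607.6610107421875, 59.785736083984375), (52.69211959838867, 89.6613540649414), 0.4155334532260895))
```

View pics/w3.png

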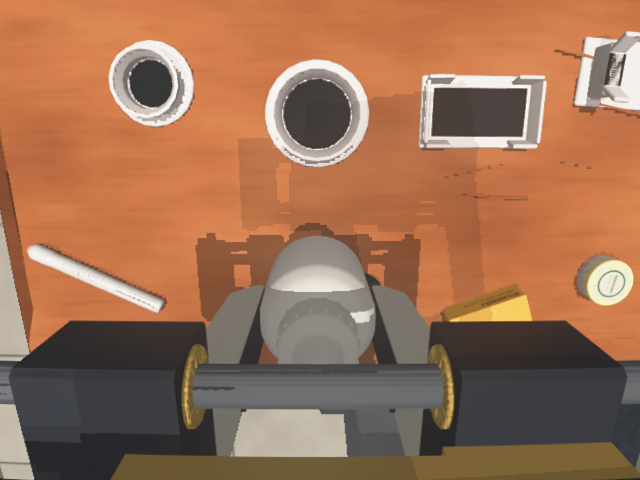

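Cups at (317,112) and (151,83), tray at (483,112). The sizes match and positions agree with the top camera to 2 mm. I go over the gel cup and lower.

Emit:
arm_command(rows=[4, -0.1, 0, 0, 0, 0, 3, 7.7, -0.1, 0, 0, 0, 0, 3, 7.7, -0.1, 0, 0, 0, 0, 3, 7.7, -0.1, 4, 0, 0, 0, 3, 7.7, -0.1, 8, 0, 0, 0, 3, 7.7, -0.1, 10.5, 0, 0, 0, 3, 7.7, -0.1, 12.5, 0, 0, 0, 3, 7.7, -0.1, 13.7, 0, 0, 0, 3, 7.7, -0.1, 14.3, 0, 0, 0, 3, 7.7, -0.1, 14.3, 0, 0, 0, 3])

```text
time: 5.08
eef_pos: [0.6007, 0.1844, 0.0304]
orientation: [[1.0, -0.003, -0.002], [-0.003, -1.0, -0.0], [-0.002, 0.0, -1.0]]
ft_force: [0.3, 0.3, -0.6]
opening: 0.455
grasp_force: 29.9
```

Emit:
arm_command(rows=[0, 0, 0, 0, 0, 0, 3])

```text
time: 5.17
eef_pos: [0.6021, 0.185, 0.0324]
orientation: [[1.0, -0.002, 0.002], [-0.002, -1.0, 0.0], [0.002, -0.0, -1.0]]
ft_force: [0.3, 0.2, -1.2]
opening: 0.456
grasp_force: 29.9
```

Emit:
arm_command(rows=[0, 0, 0.3, 0, 0, 0, 3, 0, 0, 0.3, 0, 0, 0, 3, 0, 0, 0.3, 0, 0, 0, 6.5, 0, 0, 0.3, 0, 0, 0, 6.5, 0, 0, 0.3, 0, 0, 0, 6.5, 0, 0, 0.3, 0, 0, 0, 6.5, 0, 0, 0.3, 0, 0, 0, 6.5, 0, 0, -3, 0, 0, 0, 6.5, 0, 0, -7, 0, 0, 0, 6.5, 0, 0, -11, 0, 0, 0, 6.5])

```text
time: 6.0
eef_pos: [0.6002, 0.1853, 0.1415]
orientation: [[1.0, -0.001, -0.003], [-0.001, -1.0, -0.0], [-0.003, 0.0, -1.0]]
ft_force: [0.5, 0.2, 0.6]
opening: 0.704
grasp_force: 0.0
```

Emit:
arm_command(rows=[-4, -2, -4, 0, 0, 0, 6.5, -8, -4, -4, 0, 0, 0, 6.5, -12, -6, -4, 0, 0, 0, 6.5, -16, -7.4, -4, 0, 0, 0, 6.5, -18, -7.4, -4, 0, 0, 0, 6.5, -18, -7.4, -4, 0, 0, 0, 6.5, -18, -7.4, -4, 0, 0, 0, 6.5, -18, -7.4, -4, 0, 0, 0, 6.5])

```text
time: 6.67
eef_pos: [0.422, 0.2599, 0.1819]
orientation: [[1.0, -0.0, 0.002], [-0.0, -1.0, 0.0], [0.002, -0.0, -1.0]]
ft_force: [-0.2, 0.3, -0.1]
opening: 0.7
grasp_force: 0.0
```

Run:
```python
from h import *
c=cam('wrist','w4.png');W=world(c)
print(manip.get_state()['eef_pos'])
print('drop body',blob(W,.423,.259,.03,.01,.045)); print('cap',blob(W,.423,.259,.03,.055,.075)); 
print('gel cap',blob(W,.604,.184,.03,.08,.1));print('gel body',blob(W,.604,.184,.035,.04,.06));print('cup',blob(W,.604,.184,.045,.012,.025))
```

```text
[0.42257148 0.25966283 0.18173617]
drop body (667, ((426.8293762207031, 258.8996276855469), 13.594064712524414), ((427.1160888671875, 259.0439147949219), (26.87803077697754, 26.106149673461914), 89.1778335571289))
cap (428, ((426.302734375, 258.8531494140625), 8.687298774719238), ((426.4878234863281, 258.85028076171875), (16.304126739501953, 16.77545928955078), 89.5588607788086))
gel cap (0, ((0.0, 0.0), 0.0), ((0.0, 0.0), (0.0, 0.0), 0.0))
gel body (0, ((0.0, 0.0), 0.0), ((0.0, 0.0), (0.0, 0.0), 0.0))
cup (549, ((582.9178466796875, 184.0682373046875), 23.8657283782959), ((579.1065673828125, 184.01805114746094), (13.623717308044434, 47.7301025390625), 0.7544102668762207))
```

View pics/w4.png

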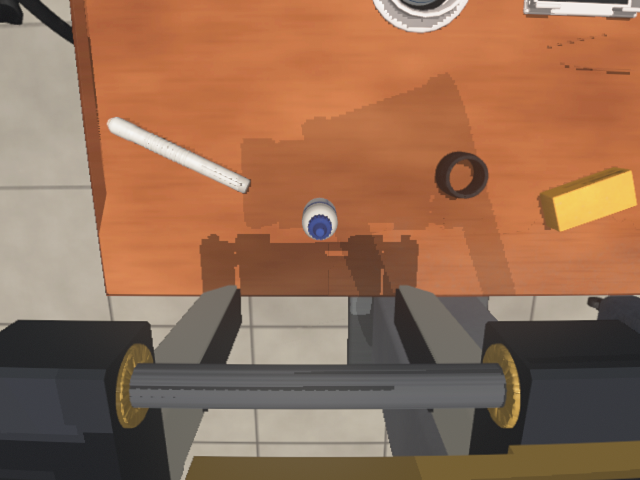

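The drop bottle is at (320,222), centred between the fingers and clear of the magnifier at (461,175). I descend and grip.

Emit:
arm_command(rows=[0.2, 0, 4, 0, 0, 0, 6.5, 0.2, 0, 8, 0, 0, 0, 6.5, 0.2, 0, 12, 0, 0, 0, 6.5, 0.2, 0, 15, 0, 0, 0, 6.5, 0.2, 0, 16, 0, 0, 0, 6.5, 0.2, 0, 16, 0, 0, 0, 6.5, 0.2, 0, 16, 0, 0, 0, 1.5, 0.2, 0, 16, 0, 0, 0, 1.5, 0.2, 0, 16, 0, 0, 0, 1.5, 0.2, 0, 16, 0, 0, 0, 1.5])

```text
time: 7.55
eef_pos: [0.4248, 0.2602, 0.0231]
orientation: [[1.0, -0.001, 0.004], [-0.001, -1.0, 0.001], [0.004, -0.001, -1.0]]
ft_force: [0.0, -0.1, -0.4]
opening: 0.46
grasp_force: 0.0
```

Emit:
arm_command(rows=[0, 0, 0, 0, 0, 0, 1.5, 0, 0, 0, 0, 0, 0, 1.5, 0, 0, 0, 0, 0, 0, 1.5, 0, 0, 0, 0, 0, 0, 1.5, 0, 0, 0, 0, 0, 0, 1.5])

```text
time: 7.97
eef_pos: [0.4237, 0.2598, 0.0221]
orientation: [[1.0, -0.001, 0.001], [-0.001, -1.0, 0.0], [0.001, -0.0, -1.0]]
ft_force: [-0.9, 0.1, 7.0]
opening: 0.284
grasp_force: 30.0
```

Emit:
arm_command(rows=[0, 0, -4, 0, 0, 0, 1.5, 0, 0, -8, 0, 0, 0, 1.5, 0, 0, -12, 0, 0, 0, 1.5, 4, -1.5, -12, 0, 0, 0, 1.5, 8, -3, -12, 0, 0, 0, 1.5, 12, -4, -12, 0, 0, 0, 1.5, 16, -4.9, -12, 0, 0, 0, 1.5, 19.5, -4.9, -12, 0, 0, 0, 1.5, 20.3, -4.9, -12, 0, 0, 0, 1.5, 20.3, -4.9, -12, 0, 0, 0, 1.5])

```text
time: 8.8
eef_pos: [0.6281, 0.3077, 0.1397]
orientation: [[1.0, -0.003, -0.001], [-0.003, -1.0, -0.001], [-0.001, 0.001, -1.0]]
ft_force: [-0.9, -0.2, -0.5]
opening: 0.28
grasp_force: 30.0
```

Emit:
arm_command(rows=[0, 0, 0, 0, 0, 0, 1.5, 0, 0, 3, 0, 0, 0, 1.5, 0, 0, 6, 0, 0, 0, 1.5, 0, 0, 9, 0, 0, 0, 1.5, 0, 0, 10.5, 0, 0, 0, 1.5, 0, 0, 11.3, 0, 0, 0, 1.5, 0, 0, 11.3, 0, 0, 0, 1.5, 0, 0, 11.3, 0, 0, 0, 1.5])

```text
time: 9.47
eef_pos: [0.6258, 0.3088, 0.0294]
orientation: [[1.0, -0.001, 0.0], [-0.001, -1.0, 0.0], [0.0, -0.0, -1.0]]
ft_force: [0.8, -0.4, 0.4]
opening: 0.282
grasp_force: 30.0
```

Emit:
arm_command(rows=[0, 0, 0.3, 0, 0, 0, 1.5, 0, 0, 0.3, 0, 0, 0, 1.5, 0, 0, 0.3, 0, 0, 0, 5, 0, 0, 0.3, 0, 0, 0, 5, 0, 0, 0.3, 0, 0, 0, 5, 0, 0, 0.3, 0, 0, 0, 5, 0, 0, 0.3, 0, 0, 0, 5, 0, 0, -3, 0, 0, 0, 5, 0, 0, -7, 0, 0, 0, 5, 0, 0, -11, 0, 0, 0, 5])

```text
time: 10.3
eef_pos: [0.6254, 0.3081, 0.1382]
orientation: [[1.0, -0.001, -0.003], [-0.001, -1.0, -0.001], [-0.003, 0.001, -1.0]]
ft_force: [1.0, 0.1, 0.3]
opening: 0.536
grasp_force: 0.0
```

Emit:
arm_command(rows=[0, 0, -4, 0, 0, -7, 5, -4, -2, -4, 0, 0, -14, 5, -8, -4, -4, 0, 0, -21, 5, -12, -6, -4, 0, 0, -28, 5, -15.3, -6.2, -4, 0, 0, -35, 5, -15.3, -6.2, -4, 0, 0, -42, 5, -15.3, -6.2, -4, 0, 0, -49, 5, -15.3, -6.2, -4, 0, 0, -56, 5, -15.3, -6.2, -4, 0, 0, -63, 5, -15.3, -6.2, -4, 0, 0, -64.7, 5])

```text
time: 11.13
eef_pos: [0.4732, 0.3707, 0.1785]
orientation: [[0.422, 0.906, 0.0], [0.906, -0.422, 0.0], [0.0, 0.0, -1.0]]
ft_force: [-0.7, -0.6, -0.3]
opening: 0.537
grasp_force: 0.0
```

Emit:
arm_command(rows=[0, 0, 0, 0, 0, 0, 5, 0, 0, 0, 0, 0, 0, 5])

```text
time: 11.3
eef_pos: [0.4735, 0.3706, 0.1784]
orientation: [[0.43, 0.903, 0.0], [0.903, -0.43, -0.0], [0.0, 0.0, -1.0]]
ft_force: [0.1, 0.5, -0.3]
opening: 0.537
grasp_force: 0.0
```

Run:
```python
from h import *
np.set_printoptions(precision=4,suppress=True)
c=cam('wrist','w5.png');W=world(c);s=manip.get_state()
print(s['eef_pos'],s['orientation'])
print('pen',blob(W,.4717,.370,.065,.006,.02))
t=cam('top','t5.png');V=world(t)
for n,w in(('w',W),('t',V)):
    print(n,'gelbody',blob(w,.604,.184,.03,.045,.1)); print('drop',blob(w,.628,.309,.025,.03,.08));print('zmax',np.nanmax(np.where(abs(w[...,0]-.628)+abs(w[...,1]-.309)<.03,w[...,2],np.nan)),np.nanmax(np.where(abs(w[...,0]-.604)+abs(w[...,1]-.184)<.03,w[...,2],np.nan)))
```

```text
[0.4735 0.3706 0.1783] [[ 0.4297  0.903   0.    ]
 [ 0.903  -0.4297 -0.    ]
 [-0.      0.     -1.    ]]
pen (2228, ((474.1941223144531, 371.1683349609375), 59.855838775634766), ((475.26019287109375, 370.6890869140625), (119.53671264648438, 13.316797256469727), 64.28187561035156))
w gelbody (0, ((0.0, 0.0), 0.0), ((0.0, 0.0), (0.0, 0.0), 0.0))
drop (1478, ((628.0387573242188, 309.7470703125), 13.55074405670166), ((626.2178344726562, 311.6065673828125), (26.731708526611328, 21.560794830322266), 44.951107025146484))
zmax 0.07507346804387438 0.012996291617684508
t gelbody (316, ((603.6097412109375, 186.0881805419922), 21.893285751342773), ((602.9556884765625, 185.68309020996094), (41.1164436340332, 42.8712158203125), 24.420726776123047))
drop (122, ((625.90283203125, 308.7371826171875), 12.857976913452148), ((624.1634521484375, 306.9099426269531), (18.720455169677734, 24.186235427856445), 38.34161376953125))
zmax 0.07391270215535262 0.0934511884128606
```

View pics/w5.png

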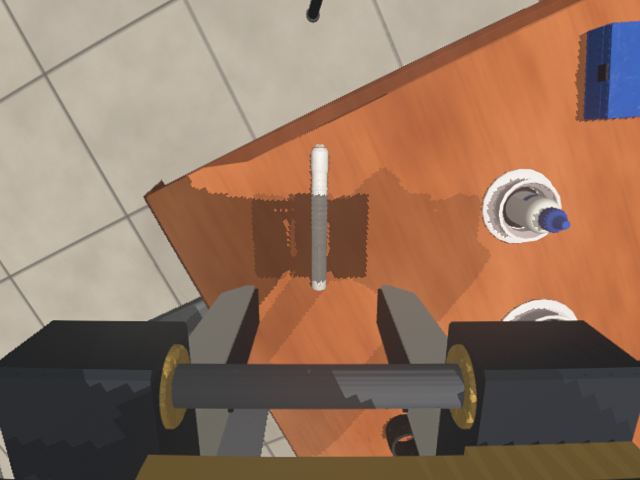

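Both bottles stand centred in their cups, and the drop bottle is visible at (525,207). The penlight lies along the tool axis at (319,220). I descend and grip it.

Emit:
arm_command(rows=[0, 0, 4, 0, 0, 0, 5, 0, 0, 8, 0, 0, 0, 5, 0, 0, 12, 0, 0, 0, 5, 0, 0, 15, 0, 0, 0, 5, 0, 0, 16.7, 0, 0, 0, 5, 0, 0, 17.3, 0, 0, 0, 5, 0, 0, 17.3, 0, 0, 0, 5, 0, 0, 17.3, 0, 0, 0, 0.5, 0, 0, 17.3, 0, 0, 0, 0.5, 0, 0, 17.3, 0, 0, 0, 0.5])

```text
time: 12.23
eef_pos: [0.4748, 0.3713, 0.0072]
orientation: [[0.429, 0.904, 0.003], [0.904, -0.429, 0.002], [0.003, 0.002, -1.0]]
ft_force: [-0.0, 0.7, 0.4]
opening: 0.37
grasp_force: 0.0
```

Emit:
arm_command(rows=[0, 0, 0, 0, 0, 0, 0.5, 0, 0, 0, 0, 0, 0, 0.5, 0, 0, 0, 0, 0, 0, 0.5, 0, 0, 0, 0, 0, 0, 0.5, 0, 0, 0, 0, 0, 0, 0.5, 0, 0, 0, 0, 0, 0, 0.5])

```text
time: 12.73
eef_pos: [0.4738, 0.3708, 0.006]
orientation: [[0.428, 0.904, 0.001], [0.904, -0.428, 0.0], [0.001, 0.001, -1.0]]
ft_force: [-1.0, -0.6, 5.9]
opening: 0.14
grasp_force: 30.0
```

Emit:
arm_command(rows=[0, 0, -4, 0, 0, 0, 0.5, 0, 0, -8, 0, 0, 0, 0.5, 0, 0, -12, 0, 0, 0, 0.5, 0, 0, -16, 0, 0, 0, 0.5, 0, 0, -17, 0, 0, 0, 0.5, 0, 0, -17, 0, 0, 0, 0.5])

```text
time: 13.23
eef_pos: [0.4756, 0.3718, 0.1796]
orientation: [[0.428, 0.904, 0.007], [0.904, -0.428, 0.004], [0.007, 0.005, -1.0]]
ft_force: [-0.3, 0.1, -1.9]
opening: 0.139
grasp_force: 30.0
```

Run:
```python
from h import *
np.set_printoptions(precision=3,suppress=True)
W=np.load('/tmp/top.npz')['W']
for x in np.arange(.56,.86,.04):
    print('%.2f'%x,[round(float(np.nanpercentile(W[(abs(W[...,0]-x-.02)<.02)&(abs(W[...,1]-y)<.02)][:,2],97)),3) for y in np.arange(-.3,.1,.04)])
print(manip.get_state()['eef_pos'],manip.get_state()['opening'])
```

```text
0.56 [0.491, 0.028, 0.025, 0.003, 0.002, 0.002, 0.003, 0.002, 0.016, 0.006]
0.60 [0.503, 0.029, 0.026, 0.002, 0.003, 0.034, 0.007, 0.035, 0.017, 0.007]
0.64 [0.51, 0.028, 0.025, 0.002, 0.003, 0.035, 0.006, 0.035, 0.003, 0.002]
0.68 [0.515, 0.028, 0.023, 0.002, 0.002, 0.007, 0.011, 0.003, 0.002, 0.003]
0.72 [0.521, 0.028, 0.016, 0.072, 0.002, 0.009, 0.011, 0.009, 0.011, 0.01]
0.76 [0.521, 0.028, 0.083, 0.083, 0.083, 0.083, 0.082, 0.002, 0.003, 0.046]
0.80 [0.463, 0.128, 0.138, 0.112, 0.084, 0.119, 0.118, 0.046, 0.092, 0.124]
0.84 [0.25, 0.034, 0.142, 0.139, 0.137, 0.137, 0.117, 0.003, 0.151, 0.205]
[0.476 0.372 0.18 ] 0.1392462758404092
```

Emit:
arm_command(rows=[-39, 36.5, 0, 0, 0, -7, 0.5, -39, 36.5, 0, 0, 0, -14, 0.5, -39, 36.5, 0, 0, 0, -21, 0.5, -39, 36.5, 0, 0, 0, -25, 0.5, -39, 36.5, 0, 0, 0, -25, 0.5, -39, 36.5, 0, 0, 0, -25, 0.5, -39, 36.5, 0, 0, 0, -25, 0.5, -39, 36.5, 0, 0, 0, -25, 0.5, -39, 36.5, 0, 0, 0, -25, 0.5, -39, 36.5, 0, 0, 0, -25, 0.5])

```text
time: 14.07
eef_pos: [0.5968, -0.0201, 0.1725]
orientation: [[0.007, 1.0, -0.004], [1.0, -0.007, 0.001], [0.001, -0.004, -1.0]]
ft_force: [0.7, 0.1, -0.6]
opening: 0.139
grasp_force: 30.0
```

```bash
python3 -c "
from h import *
s=manip.get_state();print(s['eef_pos'],s['orientation'])"
```

```text
[ 0.596791   -0.02012236  0.17247345] [[ 0.00656786  0.99996919 -0.0042999 ]
 [ 0.99997789 -0.00656331  0.0010723 ]
 [ 0.00104405 -0.00430685 -0.99999018]]
```

Emit:
arm_command(rows=[-12, 4, 0, 0, 0, 0, 0.5, -12, 4, 0, 0, 0, 0, 0.5, -12, 4, 0, 0, 0, 0, 0.5, -12, 4, 0, 0, 0, 0, 0.5, -12, 4, 0, 0, 0, 0, 0.5, -12, 4, 0, 0, 0, 0, 0.5])

```text
time: 14.57
eef_pos: [0.6359, -0.1382, 0.1727]
orientation: [[0.008, 1.0, -0.004], [1.0, -0.008, 0.002], [0.002, -0.004, -1.0]]
ft_force: [0.0, 0.2, -0.1]
opening: 0.145
grasp_force: 30.0
```

Run:
```python
from h import *
np.set_printoptions(precision=4,suppress=True)
c=cam('wrist','w6.png');W=world(c);s=manip.get_state()
print(s['eef_pos'],s['orientation'])
print('forks',blob(W,.637,-.067,.06,.027,.04),blob(W,.637,-.067,.06,.015,.04),blob(W,.637,-.067,.065,.0025,.006))
print('pen',blob(W,s['eef_pos'][0],s['eef_pos'][1],.07,.16,.192))
```

```text
[ 0.636  -0.1373  0.1733] [[ 0.0061  1.     -0.0033]
 [ 1.     -0.006   0.0019]
 [ 0.0019 -0.0033 -1.    ]]
forks (1039, ((636.5440063476562, -67.96097564697266), 48.80710220336914), ((636.5821533203125, -68.08927917480469), (87.91014862060547, 46.82033157348633), 87.01219177246094)) (1851, ((636.5440063476562, -67.96097564697266), 48.80710220336914), ((636.5333251953125, -67.81512451171875), (88.395751953125, 46.83351135253906), 86.91867065429688)) (5524, ((639.2052001953125, -64.39730834960938), 86.75006103515625), ((637.1182861328125, -66.84727478027344), (129.95230102539062, 129.04376220703125), 0.13279776275157928))
pen (7941, ((636.7286376953125, -137.3026123046875), 59.950782775878906), ((634.590576171875, -137.03253173828125), (117.11343383789062, 41.27064895629883), 76.23667907714844))
```

View pics/w6.png

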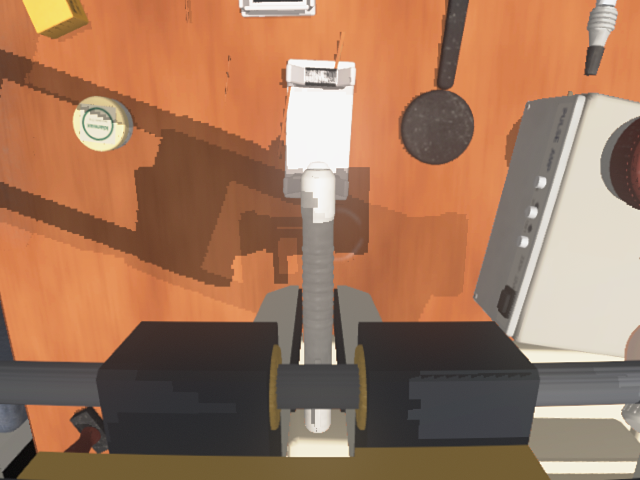

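The penlight is held at mid-length. The rest is at (320,130), turned 3° from world y. I place it there.

Emit:
arm_command(rows=[4, 0, 0, 0, 0, 2.7, 0.5, 6.9, 0, 0, 0, 0, 2.7, 0.5, 6.9, 0, 0, 0, 0, 2.7, 0.5, 6.9, 0, 4, 0, 0, 2.7, 0.5, 6.9, 0, 8, 0, 0, 2.7, 0.5, 6.9, 0, 11, 0, 0, 2.7, 0.5, 6.9, 0, 13, 0, 0, 2.7, 0.5, 6.9, 0, 14, 0, 0, 2.7, 0.5, 6.9, 0, 14.1, 0, 0, 2.7, 0.5, 6.9, 0, 14.1, 0, 0, 2.7, 0.5])

```text
time: 15.45
eef_pos: [0.6376, -0.0688, 0.0346]
orientation: [[0.052, 0.999, -0.0], [0.999, -0.052, 0.0], [0.0, -0.0, -1.0]]
ft_force: [0.7, 0.3, -0.2]
opening: 0.142
grasp_force: 30.0
```

Emit:
arm_command(rows=[0, 0, 0, 0, 0, 0, 0.5, 0, 0, 0, 0, 0, 0, 0.5])

```text
time: 15.62
eef_pos: [0.639, -0.0698, 0.0364]
orientation: [[0.053, 0.999, 0.003], [0.999, -0.053, -0.001], [-0.001, 0.004, -1.0]]
ft_force: [-0.2, 0.0, -0.3]
opening: 0.14
grasp_force: 30.0
```

Emit:
arm_command(rows=[0, -0.1, 0.4, 0, 0, 0, 0.5, 0, -0.1, 0.4, 0, 0, 0, 0.5, 0, -0.1, 0.4, 0, 0, 0, 0.5, 0, -0.1, 0.4, 0, 0, 0, 0.5])

```text
time: 15.95
eef_pos: [0.6367, -0.0696, 0.0306]
orientation: [[0.054, 0.999, 0.0], [0.999, -0.054, -0.0], [-0.0, 0.0, -1.0]]
ft_force: [0.4, -0.4, -0.3]
opening: 0.139
grasp_force: 30.0
```

Emit:
arm_command(rows=[0, 0, 0, 0, 0, 0, 4, 0, 0, 0, 0, 0, 0, 4, 0, 0, 0, 0, 0, 0, 4, 0, 0, 0, 0, 0, 0, 4, 0, 0, 0, 0, 0, 0, 4, 0, 0, 0, 0, 0, 0, 4, 0, 0, -3, 0, 0, 0, 4, 0, 0, -7, 0, 0, 0, 6, 0, 0, -11, 0, 0, 0, 6, 0, 0, -15, 0, 0, 0, 6])

```text
time: 16.78
eef_pos: [0.6361, -0.0694, 0.1817]
orientation: [[0.053, 0.999, -0.001], [0.999, -0.053, 0.0], [0.0, -0.001, -1.0]]
ft_force: [0.4, -0.2, -0.0]
opening: 0.599
grasp_force: 0.0
```

Emit:
arm_command(rows=[2, -4, 0, 0, 0, -7, 6, 4, -8, 0, 0, 0, -14, 6, 6, -12, 0, 0, 0, -21, 6, 8, -16, 0, 0, 0, -23, 6, 9.9, -20, 0, 0, 0, -23, 6, 9.9, -20.3, 0, 0, 0, -23, 6, 9.9, -20.3, 0, 0, 0, -23, 6, 9.9, -20.3, 0, 0, 0, -23, 6, 9.9, -20.3, 0, 0, 0, -23, 6])

```text
time: 17.53
eef_pos: [0.4405, 0.0398, 0.1809]
orientation: [[-0.341, 0.94, 0.002], [0.94, 0.341, -0.0], [-0.001, 0.002, -1.0]]
ft_force: [-0.2, 0.3, 0.0]
opening: 0.644
grasp_force: 0.0
```

Run:
```python
from h import *
np.set_printoptions(precision=4,suppress=True)
c=cam('wrist','w7.png');W=world(c);s=manip.get_state()
print(s['eef_pos'],s['orientation'])
print('box',blob(W,.44,.04,.05,.015,.03))
t=cam('top','t7.png');V=world(t)
print('pen',blob(V,.6366,-.068,.09,.03,.06));
```

```text
[0.4407 0.0396 0.1807] [[-0.3405  0.9403  0.0015]
 [ 0.9403  0.3405 -0.0004]
 [-0.0009  0.0013 -1.    ]]
box (3187, ((440.13751220703125, 39.710357666015625), 35.827430725097656), ((440.5041809082031, 39.91518783569336), (30.396160125732422, 65.7491683959961), 19.823339462280273))
pen (344, ((635.8132934570312, -68.44226837158203), 59.08780288696289), ((634.7184448242188, -68.36944580078125), (118.16381072998047, 42.795345306396484), 85.92879486083984))
```

View pics/w7.png

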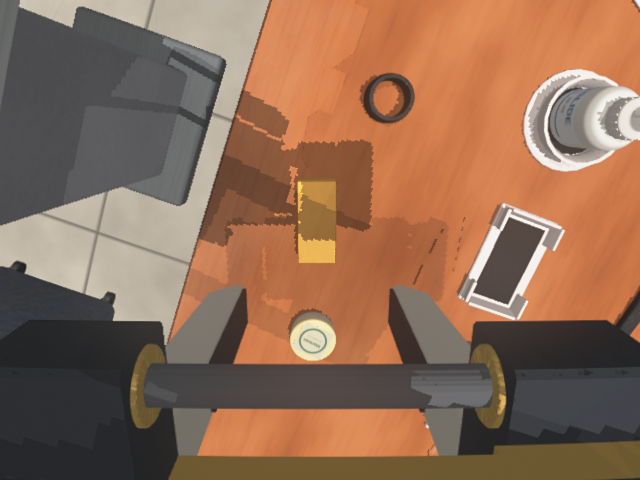

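View pics/t7.png

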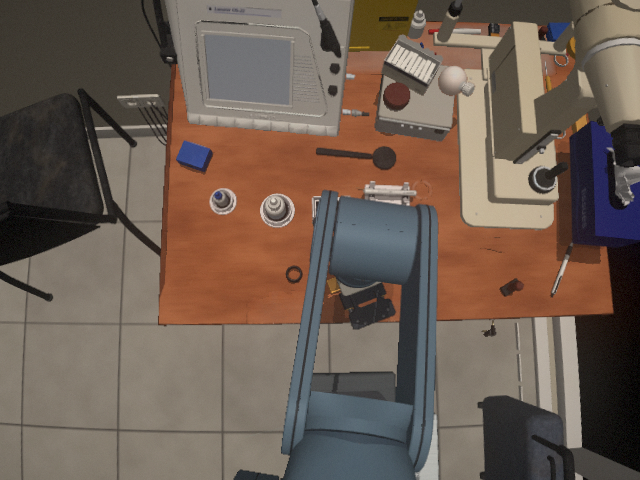

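The penlight lies in the rest in the top view (388,191). The carton is lined up under the tool at (317,215). I grip it.

Emit:
arm_command(rows=[0, 0, 4, 0, 0, 0, 6, 0, 0, 8, 0, 0, 0, 6, 0, 0, 12, 0, 0, 0, 6, 0, 0, 15, 0, 0, 0, 6, 0, 0, 16.7, 0, 0, 0, 6, 0, 0, 17.4, 0, 0, 0, 6, 0, 0, 17.4, 0, 0, 0, 6, 0, 0, 17.4, 0, 0, 0, 2, 0, 0, 17.4, 0, 0, 0, 2, 0, 0, 17.4, 0, 0, 0, 2])

```text
time: 18.47
eef_pos: [0.4407, 0.0399, 0.0076]
orientation: [[-0.341, 0.94, 0.003], [0.94, 0.341, -0.0], [-0.001, 0.003, -1.0]]
ft_force: [-1.1, 0.1, 0.4]
opening: 0.48
grasp_force: 0.0
```

Emit:
arm_command(rows=[0, 0, 0, 0, 0, 0, 2, 0, 0, 0, 0, 0, 0, 2, 0, 0, 0, 0, 0, 0, 2, 0, 0, 0, 0, 0, 0, 2, 0, 0, 0, 0, 0, 0, 2])

```text
time: 18.88
eef_pos: [0.4399, 0.0401, 0.0072]
orientation: [[-0.341, 0.94, 0.002], [0.94, 0.341, -0.0], [-0.001, 0.002, -1.0]]
ft_force: [-1.3, 0.2, 6.3]
opening: 0.32
grasp_force: 30.0
```

Emit:
arm_command(rows=[0, 0, -4, 0, 0, 0, 2, 0, 0, -8, 0, 0, 0, 2, 0, 0, -11, 0, 0, 0, 2, -1, 4, -11, 0, 0, 7, 2, -2, 8, -11, 0, 0, 14, 2, -3, 12, -11, 0, 0, 20, 2, -3.8, 15.5, -11, 0, 0, 20, 2, -3.8, 16.4, -11, 0, 0, 20, 2, -3.8, 16.4, -11, 0, 0, 20, 2, -3.8, 16.4, -11, 0, 0, 20, 2])

```text
time: 19.72
eef_pos: [0.605, 0.0606, 0.1155]
orientation: [[0.0, 1.0, -0.003], [1.0, -0.0, 0.0], [0.0, -0.003, -1.0]]
ft_force: [-0.3, 0.7, -0.4]
opening: 0.319
grasp_force: 30.0
```

Emit:
arm_command(rows=[0, 0, 0, 0, 0, 0, 2, 0, 0, 3, 0, 0, 0, 2, 0, 0, 6, 0, 0, 0, 2, 0, 0, 8, 0, 0, 0, 2, 0, 0, 8, 0, 0, 0, 2, 0, 0, 8, 0, 0, 0, 2])

```text
time: 20.22
eef_pos: [0.6043, 0.0603, 0.036]
orientation: [[0.001, 1.0, -0.003], [1.0, -0.001, 0.0], [0.0, -0.003, -1.0]]
ft_force: [0.6, -0.7, -0.1]
opening: 0.325
grasp_force: 30.0
```

Emit:
arm_command(rows=[0, 0.2, 0, 0, 0, 0, 2, 0, 0.2, 1, 0, 0, 0, 2, 0, 0.2, 1.8, 0, 0, 0, 2, 0, 0.2, 2.4, 0, 0, 0, 2, 0, 0.2, 2.4, 0, 0, 0, 2, 0, 0.2, 2.4, 0, 0, 0, 2, 0, 0.2, 2.4, 0, 0, 0, 2])

```text
time: 20.8
eef_pos: [0.6082, 0.0604, 0.0123]
orientation: [[0.001, 1.0, -0.0], [1.0, -0.001, 0.0], [0.0, -0.0, -1.0]]
ft_force: [0.4, -0.1, 0.6]
opening: 0.317
grasp_force: 30.0
```

Emit:
arm_command(rows=[0, 0, 0, 0, 0, 0, 5, 0, 0, 0, 0, 0, 0, 5, 0, 0, 0, 0, 0, 0, 5, 0, 0, 0, 0, 0, 0, 5, 0, 0, 0, 0, 0, 0, 5, 0, 0, 0, 0, 0, 0, 5, 0, 0, -3, 0, 0, 0, 5, 0, 0, -7, 0, 0, 0, 5, 0, 0, -11, 0, 0, 0, 5, 0, 0, -15, 0, 0, 0, 5])

```text
time: 21.63
eef_pos: [0.6078, 0.0604, 0.1637]
orientation: [[0.001, 1.0, -0.001], [1.0, -0.001, 0.0], [0.0, -0.001, -1.0]]
ft_force: [1.3, 0.7, 0.2]
opening: 0.536
grasp_force: 0.0
```

Emit:
arm_command(rows=[0, -4, -2, 0, 0, 0, 5, 0, -8, -4, 0, 0, 0, 5, 0, -12, -6, 0, 0, 0, 5, 0, -16, -8, 0, 0, 0, 5, 0, -20, -10, 0, 0, 0, 5, 0, -24, -10, 0, 0, 0, 5, 0, -26, -10, 0, 0, 0, 5, 0, -26, -10, 0, 0, 0, 5, 0, -26, -10, 0, 0, 0, 5])

```text
time: 22.38
eef_pos: [0.3476, 0.0608, 0.2631]
orientation: [[0.001, 1.0, 0.003], [1.0, -0.001, -0.0], [-0.0, 0.003, -1.0]]
ft_force: [0.9, -0.8, 0.2]
opening: 0.539
grasp_force: 0.0
```

Run:
```python
from h import *
c=cam('top','t8.png');W=world(c);print(manip.get_state()['eef_pos'])
cv2.imwrite('pics/t8c.png',cv2.resize(c['img'][160:320,160:480,::-1],(800,400)))
print('box',blob(W,.6055,.06,.06,.02,.05)); print('pen',blob(W,.6366,-.068,.09,.0345,.06))
print('gel',blob(W,.604,.184,.03,.045,.1)); print('drop',blob(W,.627,.309,.025,.03,.08))
print('tin',blob(W,.470,-.0595,.03,.008,.03)); print('loupe',blob(W,.4565,.1465,.03,.008,.04))
```

```text
[0.34869131 0.06063673 0.26293589]
box (407, ((604.3701171875, 65.45048522949219), 40.43061828613281), ((606.1732177734375, 65.52447509765625), (32.967567443847656, 75.34319305419922), 2.349594831466675))
pen (234, ((635.8929443359375, -69.38124084472656), 58.1959342956543), ((634.7489013671875, -69.33283233642578), (116.35421752929688, 44.77650833129883), 87.5772933959961))
gel (317, ((603.2311401367188, 186.30120849609375), 22.213237762451172), ((603.46435546875, 185.65269470214844), (41.363216400146484, 43.59756088256836), 89.79336547851562))
drop (120, ((626.3206787109375, 308.9405212402344), 12.950859069824219), ((624.6116943359375, 307.16339111328125), (20.28260040283203, 24.057043075561523), 41.74162673950195))
tin (269, ((471.0647277832031, -59.96475601196289), 20.512392044067383), ((470.3811950683594, -59.849708557128906), (39.2888298034668, 38.597862243652344), 0.2937663793563843))
loupe (80, ((456.9954528808594, 147.62762451171875), 17.614112854003906), ((456.2599792480469, 148.00814819335938), (31.092336654663086, 32.38870620727539), 88.88702392578125))
```

View pics/t8c.png

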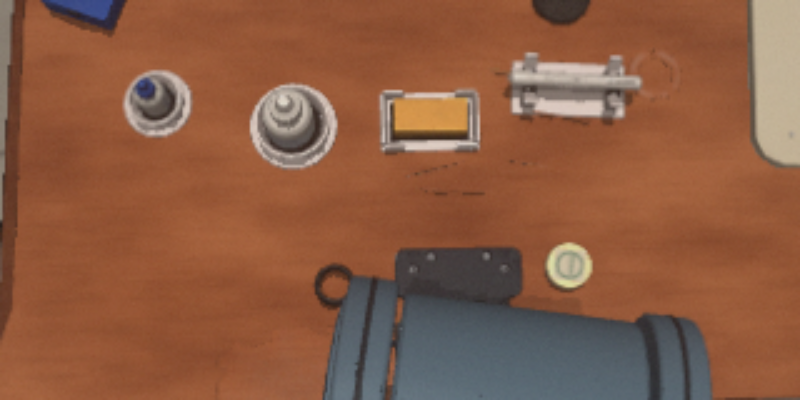

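All four things are in their holders: drop bottle (155,100), gel bottle (292,122), carton centred in the tray (430,117), penlight across both forks (572,82). The tin and magnifier have not moved.

```bash
python3 -c "
from workcell import manip
print(manip.sign_off())"
```

```text
the job is handed in; nothing more can be done
None
```

I handed the job in after about 22 s of robot time: both bottles are in their cups, the penlight is on its rest, the carton is in its tray, and the tin and magnifier have not been moved; sign-off returned no verdict.

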